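# Press a label holder home behind the lip of a specimen shelf

### The arm

A 6-joint arm with a two-finger parallel gripper is mounted at the origin on the work surface; the furniture and walls round the work are solid. World frame = base frame: x ahead of the robot, y to its left, z up, the work surface at z = 0. Lengths are in m, angles in rad, forces in N, time in s.
With the tool pointing down it reaches from about 0.25 to 0.775 m from the base axis. Payload 4 kg.
Tool frame: the origin (TCP) lies midway between the tips of the shut fingers; the grasp point (between the pads) lies 19 mm behind it (robot.tcp_to_grasp is the distance from the TCP to the grasp point, in m); z points along the fingers, y is the line along which they close (so a half turn about z gives the same grasp; the last joint's range is limited). The gripper opens to 94 mm and grips with 3 to 60 N. Pads are 16 mm wide; open, the fingers measure 119 mm over their backs; the gripper's body (75 mm by 177 mm) begins 78 mm behind the grasp point.
Start: joints at [1.194, 0.087, 1.371, -0, 1.684, -0.103], TCP at [0.149, 0.53, 0.206] pointing down, gripper open.
Joint ranges: [-3.1, 3.1], [-0.76, 2.03], [0.27, 2.55], [-1.08, 4.22], [0.17, 2.65], [-2.57, 2.57]. Speed limits (rad/s): [2.79, 2.79, 3.14, 3.14, 3.14, 3.14].

### API

Orientations are given as [roll, pitch, yaw] about the fixed x, y, z axes, in that order (R = Rz(yaw) Ry(pitch) Rx(roll)).
In Python, from bench import robot, viewer gives the robot as it stands. The module is installed in compiled form; this text tells all that it offers.
- The arm moves only by the shell command python3 -m handwheel 'ROWS' [OPENING]. ROWS is JSON, a list of rows, each a list of 6 numbers: the shift along the tool's x, y, z in units of 0.2 m (1.0 is 0.2 m), then the turn, a rotation vector about the tool's x, y, z in units of 30 degrees (1.0 is 30 degrees). In form: [[x, y, z, wx, wy, wz], ...]. A call has 1 to 10 rows; each row is the pose to reach, as a shift and turn from the pose commanded when the call began, along the tool's axes at that moment; what a row does not reach only later rows make up. A row lasts 1/12 s, in which the tool goes at most 41.7 mm and 7.16 degrees, less where a joint would pass 70% of its speed; a pose out of reach is approached as far as the arm can. A call with a number of a shift or a turn outside -1 to 1 is refused whole. A call with a gripper value outside its range is refused whole. OPENING is the gripper's target within -1 to 1 (shut at 1, half-way at 0, fully open at -1), set as the call begins (- or left out, the last holds). The fingers move at their own pace and stop on an object; the grip force is fixed at half the most. Time passes only in rows, so rows that repeat a pose let the fingers close. It gives the time, the measured TCP pose, the force, the opening and the grip force at its end, in the units of the state.
- robot.get_obs(): the state, without advancing time (a new reading comes with each control period).
- viewer.snapshot(name): name is "scene" or "top" or "wrist"; returns the picture (400x640x3 uint8, red, green, blue); there is no depth.
- viewer.calibration(name): a dict with "fx", "fy", "cx", "cy" (pixels), "k1" (the pictures are not rectified: a ray, as slopes to the right and down, at radius r is drawn at 1 + k1 r^2 times it, then the intrinsics apply), "R" (3x3) and "t" (3): a world point X has camera coordinates R X + t. Camera axes: x right, y down, z forward; pixel columns grow to the right and rows downward; lengths in m; the calibration is good to about 2 mm. A picture is of the moment at which its call begins: read the wrist's pose just before it. calibration takes no time and is no camera call; for the wrist camera it gives the pose at the moment of the call.
- robot.close_job(): hands the job in; it is judged then, once.
The state is a dict: "time": time; "joint_positions": joint angles; "qvel": joint speeds; "joint_torque": joint torques, N m; "tool_pos": TCP position; "ee_rot": TCP orientation; "wrist_force": force on the tool from outside, world axes, zero at the start; "wrist_torque": the same for the moment, N m; "width": finger opening in m; "finger_force": force on a finger pad.
Only numpy, scipy, OpenCV 4.12 (cv2) and the standard library are available. Lean on these libraries where they do the work, as an engineer would, in place of code of your own. Each camera call takes 0.05 s, during which the arm holds its last target. There are 200 camera calls.

### The job

Take the wide label holder out of its wooden stand and push its foot straight down into the slot behind the metal lip at the front of the low specimen shelf, with its paper label facing outward over the lip. At the bottom of the slot is a springy bar: press the holder down against it until it is fully home, and finish while still holding it pressed there; it would spring back up if let go.

Things in the scene. Friction and masses are not known exactly. Their poses are not given: they have to be found in the camera images.
- wide_holder: grey plastic label holder, an upright plate 60 mm wide (y), 94 mm tall (z). Upper part, 46 to 94 mm above the origin: 10 mm thick (x), grip it across its faces, high up. Foot, 0 to 46 mm: 6 mm thick, lowest 2 mm only 3 mm. Blank paper label on its -x face. Origin: middle of the foot's underside. 30 to 65 g. Starts upright in the stand's slot, axes along the stand's, underside 10 mm above the desk.
- holder_back (a point): a point in the air that moves with the wide holder: 50 mm out from the plate's middle plane on the side away from the paper label (the holder's +x), 70 mm above its origin
- stand: fixed light-wood block, 50 mm (x) by 80 mm (y) by 32 mm tall, the larger of two alike (the smaller, farther to the left, bears a narrow holder that is not wanted). Its slot runs along y, 8 mm wide (x), 64 mm long (y), 22 mm deep (floor 10 mm above the desk). Origin: centre of its underside.
- shelf: fixed low shelf: grey board 60 mm deep (x), 172 mm wide, top 40 mm above the desk, reaching farther to the left (+y), where two vials stand. On its front (-x) edge an aluminium label rail 78 mm wide with a slot open at the top, 10 mm wide (x), 68 mm long (y) between end walls 47 mm high. Origin: on the desk under the middle of the slot; x points from the lip into the shelf.
- slot_mouth (a point): centre of the slot, 38 mm above the desk, axes as the shelf's: x into the shelf (from lip to back plate), y along the slot, z up. The lip (-x side) is straight up to this height, then flares outward to 10 mm higher; the back plate (+x side) stands 14 mm higher. With the holder fully home its underside is 28 mm below this point.
- spring_bar (a joint): how far the spring bar in the bottom of the slot is pressed down, m: 0 free (its top is 20 mm above the desk, 18 mm below slot_mouth), 0.010 fully home. Sprung upward: about 2 N to start it moving, 6 N when fully home.
Mind the look-alikes: they are no part of the job. Leave any turquoise look-alike of the wide_holder alone.

How it is judged:
On the way, in this order (a step that is already met when the one before it is completed fails the run):
1. the wide holder is lifted out of the stand by the gripper (z of wide_holder in the frame of stand above 0.045 m and contact force between the fingers and wide_holder above 0.5 N), for 0.1 s.
2. its foot is behind the lip, in the slot of the rail (z of wide_holder in the frame of slot_mouth below -0.005 m and x of wide_holder in the frame of slot_mouth between -0.006 and 0.006 m and y of wide_holder in the frame of slot_mouth between -0.008 and 0.008 m), for 0.1 s.
At the end, for the whole second after the job is handed in: The wide holder's foot is in the slot behind the lip (within 6 mm across and 8 mm along), upright within 0.15 rad, label outward, pressed down so that the spring bar is at least 7.5 mm of its 10 mm down, at rest, with the gripper still holding it there (value of joint spring_bar above 0.0075 m and z of wide_holder in the frame of slot_mouth below -0.0245 m and x of wide_holder in the frame of slot_mouth between -0.006 and 0.006 m and y of wide_holder in the frame of slot_mouth between -0.008 and 0.008 m and angle between wide_holder's own z axis and vertical below 0.15 rad and x of holder_back in the frame of slot_mouth above 0.035 m and contact force between the fingers and wide_holder above 1 N and linear speed of wide_holder below 0.02 m/s); the arm keeps its last pose, push and grip.
It also fails if it takes over 35 s, if anything falls off the work surface, if the arm or the gripper's body presses on something with over 40 N, if the wrist force passes 120 N, or if a joint passes its speed limit or range.

## Working session

There is one attempt and no reset: what is moved stays moved. The work goes in short steps, Python scripts to look and compute and a shell command to move; the robot and the scene stay as the last step left them, time stands still between calls to the robot, and variables do not carry over. Pictures are saved under pics/ and viewed, at most 10 in all, crops included, and the job is handed in when it is done.

```bash
mkdir -p pics; python3 - <<'E'
from bench import robot, viewer
import cv2,json
o=robot.get_obs()
print({k:o[k] for k in("time","tool_pos","ee_rot","width")})
for n in("scene","top"):
    cv2.imwrite(f"pics/{n}0.png",viewer.snapshot(n)[:,:,::-1]); print(n,viewer.calibration(n))
E
```

```text
{'time': 0.0, 'tool_pos': array([0.14849731, 0.52899979, 0.2043166 ]), 'ee_rot': array([-3.13938424e+00, -2.50225113e-04,  2.86780971e+00]), 'width': 0.09407715402424763}
scene {'fx': 481.5785943481194, 'fy': 481.5785943481194, 'cx': 314.99170868121763, 'cy': 198.80525383583176, 'k1': -0.1005577652023939, 'R': array([[ 0.88121923, -0.47270394,  0.00191185],
       [-0.28284598, -0.53051612, -0.79909373],
       [ 0.37874902,  0.70363601, -0.60120342]]), 't': array([-0.06724996,  0.35370475,  0.50761095])}
top {'fx': 383.0118454092225, 'fy': 383.0118454092225, 'cx': 317.89676857060675, 'cy': 207.35749930902827, 'k1': -0.08239834535428261, 'R': array([[ 0.02827478, -0.99942384,  0.01877541],
       [-0.98624085, -0.03095254, -0.16239128],
       [ 0.16287886, -0.0139255 , -0.9865478 ]]), 't': array([0.37782492, 0.32655915, 0.89566817])}
```

View pics/scene0.png

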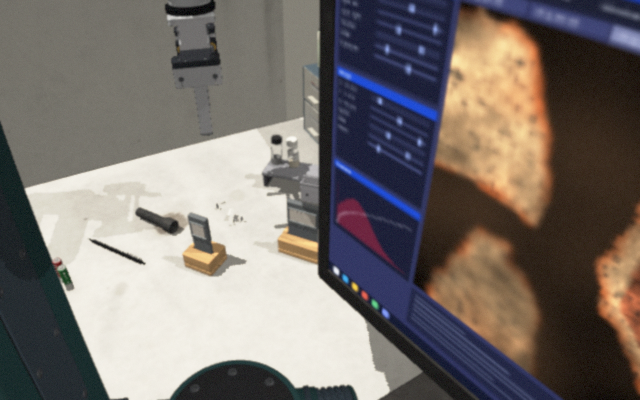

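View pics/top0.png

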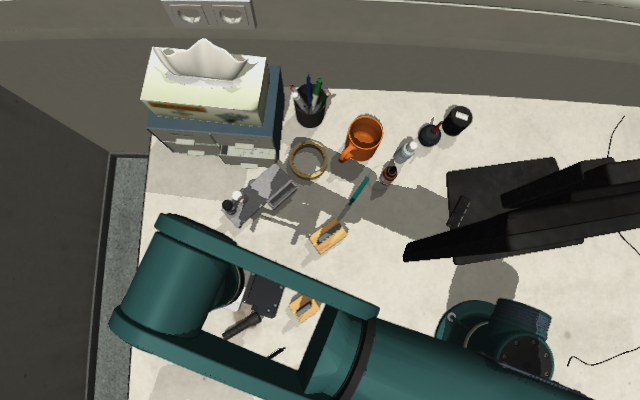

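The scene view shows the wide stand at (300,245), partly hidden by the monitor, and the narrow one at (203,255). The top view shows the wide stand at (328,235) and the shelf with its rail at about (268,195). A turquoise item is at (355,192). I'll enlarge the top view.

```bash
python3 - <<'E'
import cv2
a=cv2.imread("pics/top0.png")[140:290,215:415]
cv2.imwrite("pics/topc.png",cv2.resize(a,None,fx=4,fy=4,interpolation=cv2.INTER_CUBIC))
from bench import viewer
E
```

```text
(no output)
```

View pics/topc.png

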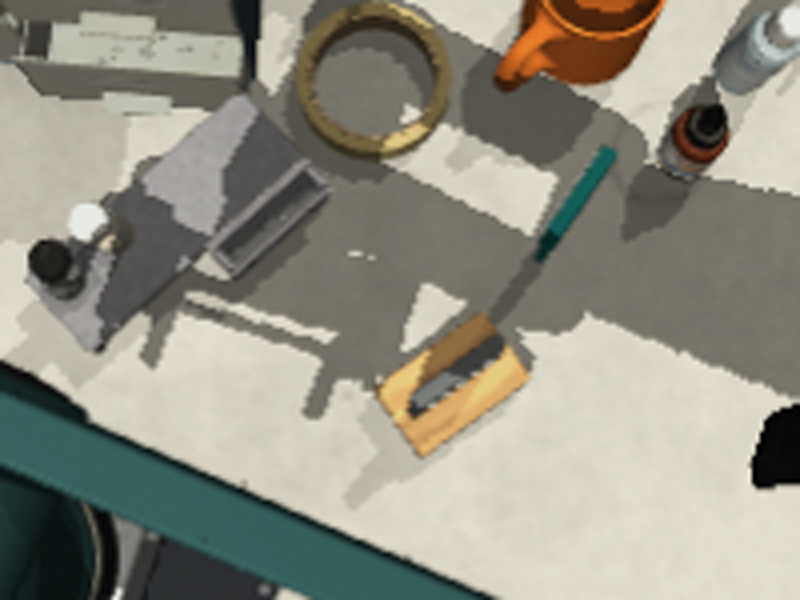

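The crop shows the stand top with corners at about (378,390), (482,313), (530,378) and (422,455). The holder's top edge runs from (412,410) to (503,342). The rail's outer rectangle is about (210,245), (302,160), (330,187), (235,275), and the turquoise look-alike is at (575,205).

```bash
cat > h.py <<'E'
import numpy as np, cv2
from bench import robot, viewer
def ray(c,uv):
    K=np.array([[c["fx"],0,c["cx"]],[0,c["fy"],c["cy"]],[0,0,1]])
    p=cv2.undistortPoints(np.array([[uv]],float),K,np.array([c["k1"],0,0,0.]))[0,0]
    R=np.array(c["R"]);return -R.T@np.array(c["t"]), R.T@np.array([p[0],p[1],1])
def at(c,uv,z):
    o,d=ray(c,uv); return (o+d*(z-o[2])/d[2])
def proj(c,X):
    R=np.array(c["R"]);p=R@np.array(X)+c["t"];q=p[:2]/p[2];q=q*(1+c["k1"]*(q@q))
    return np.array([c["fx"]*q[0]+c["cx"],c["fy"]*q[1]+c["cy"]])
E
python3 - <<'E'
from h import *
c=viewer.calibration("top")
f=lambda u,v,z: at(c,(215+u/4-.375,140+v/4-.375),z)
for n,pts,z in(("stand",[(378,390),(482,313),(530,378),(422,455)],.032),("holder",[(412,410),(503,342)],.104),("rail",[(210,245),(302,160),(330,187),(235,275)],.047),("turq",[(543,255),(608,150)],.09)):
    P=np.array([f(*p,z) for p in pts]);print(n,P.round(4).tolist(),P.mean(0).round(4))
    d=[P[(i+1)%len(P)]-P[i] for i in range(len(P))];print([(round(np.hypot(*e[:2]),3),round(np.degrees(np.arctan2(e[1],e[0])),1)) for e in d])
print(viewer.calibration("wrist"))
o=robot.get_obs();print(robot.tcp_to_grasp,o["tool_pos"])
E
```

```text
stand [[0.2423, 0.4061, 0.032], [0.2897, 0.346, 0.032], [0.252, 0.3169, 0.032], [0.2051, 0.3792, 0.032]] [0.2473 0.3621 0.032 ]
[(np.float64(0.077), np.float64(-51.7)), (np.float64(0.048), np.float64(-142.4)), (np.float64(0.078), np.float64(127.0)), (np.float64(0.046), np.float64(35.8))]
holder [[0.2259, 0.387, 0.104], [0.2642, 0.3386, 0.104]] [0.2451 0.3628 0.104 ]
[(np.float64(0.062), np.float64(-51.6)), (np.float64(0.062), np.float64(128.4))]
rail [[0.3228, 0.5069, 0.047], [0.3755, 0.4552, 0.047], [0.3597, 0.4381, 0.047], [0.3055, 0.4915, 0.047]] [0.3409 0.4729 0.047 ]
[(np.float64(0.074), np.float64(-44.5)), (np.float64(0.023), np.float64(-132.6)), (np.float64(0.076), np.float64(135.4)), (np.float64(0.023), np.float64(41.8))]
turq [[0.3154, 0.3162, 0.09], [0.3768, 0.2802, 0.09]] [0.3461 0.2982 0.09  ]
[(np.float64(0.071), np.float64(-30.4)), (np.float64(0.071), np.float64(149.6))]
{'fx': 316.11571286824363, 'fy': 316.11571286824363, 'cx': 316.5256775471232, 'cy': 199.38553243748862, 'k1': -0.06425171134044695, 'R': array([[ 0.27103267,  0.96256444, -0.00331521],
       [ 0.92289281, -0.25888046,  0.28504344],
       [ 0.27351443, -0.08031567, -0.95850887]]), 't': array([-0.54812373, -0.02923638,  0.39366661])}
0.0188 [0.14853088 0.52905906 0.20444381]
```

```bash
python3 -m handwheel '[[-0.7,-0.67,0,0,0,1],[-0.7,-0.67,0,0,0,1],[-0.7,-0.67,0,0,0,1],[-0.7,-0.67,0,0,0,1],[-0.7,-0.67,0,0,0,1],[-0.7,-0.67,0,0,0,1],[-0.7,-0.67,0,0,0,1]]' -1; python3 -m handwheel '[[0,0,0,0,0,0.21],[0,0,0,0,0,0.21],[0,0,0,0,0,0.21]]'
python3 - <<'E'
from h import *
import pickle
c=viewer.calibration("wrist");im=viewer.snapshot("wrist")[:,:,::-1]
cv2.imwrite("pics/w1.png",im);pickle.dump(c,open("w1.pkl","wb"))
o=robot.get_obs();print(o["tool_pos"],o["ee_rot"],o["wrist_force"])
for X in([.247,.362,.104],[.341,.473,.047]):print(proj(c,X))
E
```

```text
time: 0.68
tool_pos: [0.2476, 0.3619, 0.2053]
ee_rot: [3.141, -0.001, 2.342]
wrist_force: [-0.6, -0.6, -0.1]
width: 0.0938
finger_force: 0.0
time: 0.93
tool_pos: [0.2466, 0.3635, 0.2052]
ee_rot: [-3.141, -0.0, 2.239]
wrist_force: [0.6, -0.2, -0.0]
width: 0.0942
finger_force: 0.0
[0.24663774 0.36346755 0.20520247] [-3.14098110e+00 -2.50093787e-04  2.23844663e+00] [-0.09329864  0.3521205   0.31317267]
[316.8771715  200.68475162]
[448.09035433 159.97828412]
```

View pics/w1.png

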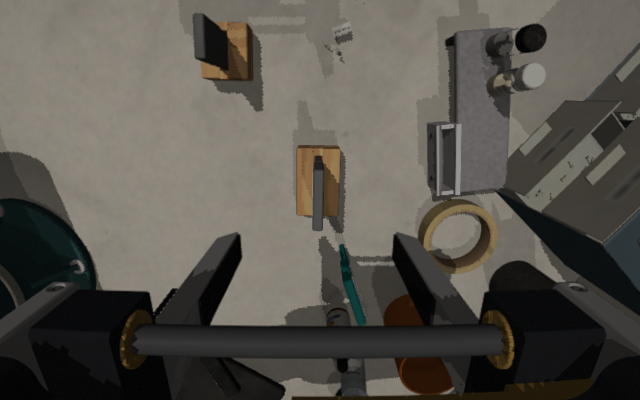

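The wrist view shows the wide stand at (319,181), with the holder top running from about (318,170) to (318,230). The rail is at (445,158), with the vials at (515,40) and (520,77). I'll enlarge both the stand and the rail.

```bash
python3 - <<'E'
import cv2,numpy as np
a=cv2.imread("pics/w1.png")
z=lambda x0,y0:cv2.resize(a[y0:y0+110,x0:x0+72],None,fx=5,fy=5,interpolation=cv2.INTER_CUBIC)
cv2.imwrite("pics/w1c.png",np.hstack([z(284,135),z(410,105)]))
E
```

```text
(no output)
```

View pics/w1c.png

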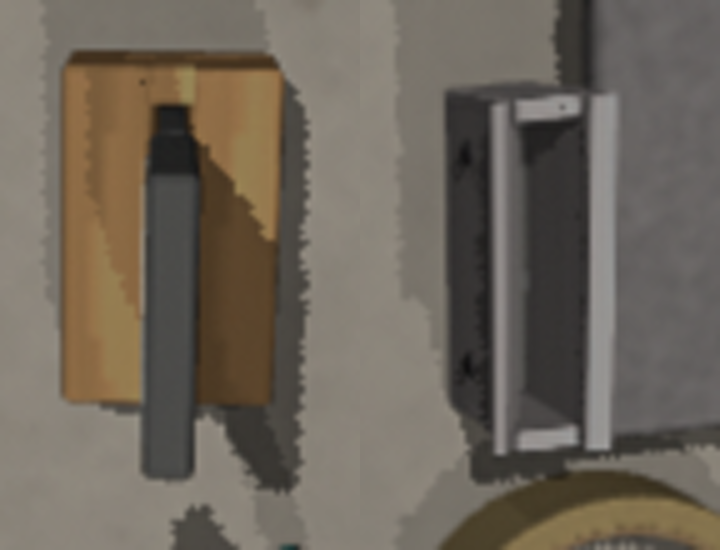

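Crop 1: the holder top has corners (147,175), (198,175), (193,478) and (141,478), with the white label edge on its left side. Crop 2: the rail's end walls run from y=98 to 120 and from y=432 to 450, and the front edge of the back plate runs from (590,95) to (585,450). The lip is at x≈492–510, on the left, so the holder already faces the right way.

```bash
python3 - <<'E'
from h import *
import pickle
c=pickle.load(open("w1.pkl","rb"))
A=lambda u,v,z: at(c,(284+u/5-.4,135+v/5-.4),z)
B=lambda u,v,z: at(c,(410+(u-360)/5-.4,105+v/5-.4),z)
def show(n,P):
    P=np.array(P);print(n,P.mean(0).round(4))
    for i in range(len(P)):
        e=P[(i+1)%len(P)]-P[i];print("   ",round(np.hypot(*e[:2]),4),round(np.degrees(np.arctan2(e[1],e[0])),1))
show("holder",[A(147,175,.104),A(198,175,.104),A(193,478,.104),A(141,478,.104)])
show("stand",[A(63,65,.032),A(280,67,.032),A(272,404,.032),A(62,400,.032)])
show("back",[B(590,95,.052),B(585,450,.052)])
show("backouter",[B(618,95,.052),B(610,450,.052)])
show("lip in",[B(510,102,.048),B(508,452,.048)])
show("lip out",[B(491,102,.048),B(495,455,.048)])
show("wall out",[B(548,98,.047),B(548,450,.047)])
show("wall in",[B(548,120,.047),B(548,431,.047)])
E
```

```text
holder [0.2475 0.3623 0.104 ]
    0.0092 38.3
    0.0587 -52.4
    0.0099 -141.7
    0.0587 126.9
stand [0.2474 0.3624 0.032 ]
    0.0483 37.7
    0.0794 -52.0
    0.0496 -142.9
    0.0789 127.0
back [0.3451 0.4771 0.052 ]
    0.0771 -45.8
    0.0771 134.2
backouter [0.3496 0.4807 0.052 ]
    0.0772 -46.0
    0.0772 134.0
lip in [0.334  0.4661 0.048 ]
    0.0768 -46.1
    0.0768 133.9
lip out [0.3315 0.4637 0.048 ]
    0.0776 -45.2
    0.0776 134.8
wall out [0.3407 0.4721 0.047 ]
    0.0776 -45.4
    0.0776 134.6
wall in [0.3407 0.472  0.047 ]
    0.0686 -45.4
    0.0686 134.6
```

```bash
python3 -m handwheel '[[-0.0075,0,0.2,0,0,0.018],[-0.0075,0,0.4,0,0,0.018],[-0.0075,0,0.55,0,0,0.018],[-0.0075,0,0.62,0,0,0.018],[-0.0075,0,0.666,0,0,0.018],[-0.0075,0,0.666,0,0,0.018],[-0.0075,0,0.666,0,0,0.018]]' -1; python3 -m handwheel '[[0,0,0,0,0,0],[0,0,0,0,0,0],[0,0,0,0,0,0],[0,0,0,0,0,0],[0,0,0,0,0,0],[0,0,0,0,0,0],[0,0,0,0,0,0],[0,0,0,0,0,0],[0,0,0,0,0,0],[0,0,0,0,0,0]]' 1
```

```text
time: 1.57
tool_pos: [0.2482, 0.3621, 0.0728]
ee_rot: [3.141, -0.0, 2.226]
wrist_force: [0.2, 0.5, 0.8]
width: 0.0941
finger_force: 0.0
time: 2.4
tool_pos: [0.2482, 0.3614, 0.0722]
ee_rot: [-3.142, -0.0, 2.225]
wrist_force: [-0.6, 0.6, -0.2]
width: 0.0308
finger_force: 0.0
```

```bash
python3 -m handwheel '[[0,0,0,0,0,0],[0,0,0,0,0,0],[0,0,0,0,0,0],[0,0,0,0,0,0],[0,0,0,0,0,0],[0,0,0,0,0,0],[0,0,0,0,0,0]]' 1
```

```text
time: 2.98
tool_pos: [0.2483, 0.3616, 0.0723]
ee_rot: [3.141, -0.0, 2.225]
wrist_force: [0.7, -0.2, -1.0]
width: 0.0096
finger_force: 30.0
```

```bash
python3 -m handwheel '[[0,0,-0.05,0,0,0],[0,0,-0.1,0,0,0],[0,0,-0.2,0,0,0],[0,0,-0.35,0,0,0],[0,0,-0.45,0,0,0],[0,0,-0.5,0,0,0],[0,0,-0.5,0,0,0],[0,0,-0.5,0,0,0]]' 1
python3 - <<'E'
from h import *
import pickle
c=viewer.calibration("wrist");cv2.imwrite("pics/w2.png",viewer.snapshot("wrist")[:,:,::-1]);pickle.dump(c,open("w2.pkl","wb"))
o=robot.get_obs();p=o["tool_pos"];y=o["ee_rot"][2];print(p,o["ee_rot"])
# goal: TCP over slot, tool y along shelf x
g=np.array([.3414,.4735]);gy=np.radians(44.4+90)
d=g-p[:2];print("sx,sy units",d@[np.cos(y),np.sin(y)]/.2,d@[np.sin(y),-np.cos(y)]/.2,"wz units",-np.degrees(gy-y)/30)
E
```

```text
time: 3.65
tool_pos: [0.248, 0.3614, 0.1725]
ee_rot: [3.141, -0.0, 2.225]
wrist_force: [-0.1, 0.1, -1.6]
width: 0.0096
finger_force: 30.0
[0.24763687 0.36090517 0.17131752] [-3.13955388e+00  2.98715274e-04  2.22487887e+00]
sx,sy units 0.16153775350588723 0.7145863053409743 wz units -0.23079436079015886
```

View pics/w2.png

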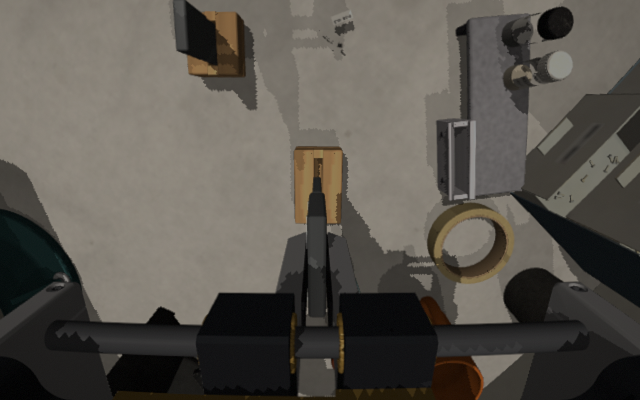

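The holder is held and clear of its stand; the empty slot shows at (318,165). The rail is at (458,160). The cabinet's near bottom corner is at about (500,190), so I need to check clearance there.

```bash
python3 - <<'E'
from h import *
import pickle
c=pickle.load(open("w2.pkl","rb"));t=viewer.calibration("top")
print("corner z0",at(c,(500,190),0),at(t,(277,165),0),at(t,(219,155),0))
for z in(0,.1,.15,.2):print(z,at(t,(281,66),z),at(t,(283,160),z))
# 2D in shelf frame
a=np.radians(44.4);R=np.array([[np.cos(a),np.sin(a)],[-np.sin(a),np.cos(a)]]);g=np.array([.3414,.4735])
for u in((277,165),(219,155),(148,125),(273,130),(268,137)):
  for z in(0,.1,.17):print(u,z,(R@(at(t,u,z)[:2]-g)).round(3))
E
```

```text
corner z0 [0.42482457 0.48424176 0.        ] [0.42326303 0.49254211 0.        ] [0.44493164 0.64023303 0.        ]
0 [0.69519517 0.49549377 0.        ] [0.43671857 0.47809953 0.        ]
0.1 [0.63821124 0.48524091 0.1       ] [0.4075411  0.46971791 0.1       ]
0.15 [0.60971927 0.48011448 0.15      ] [0.39295237 0.4655271  0.15      ]
0.2 [0.58122731 0.47498805 0.2       ] [0.37836363 0.46133629 0.2       ]
(277, 165) 0 [ 0.072 -0.044]
(277, 165) 0.1 [ 0.045 -0.031]
(277, 165) 0.17 [ 0.026 -0.023]
(219, 155) 0 [0.191 0.047]
(219, 155) 0.1 [0.151 0.049]
(219, 155) 0.17 [0.123 0.051]
(148, 125) 0 [0.379 0.131]
(148, 125) 0.1 [0.319 0.124]
(148, 125) 0.17 [0.277 0.12 ]
(273, 130) 0 [ 0.148 -0.098]
(273, 130) 0.1 [ 0.113 -0.079]
(273, 130) 0.17 [ 0.088 -0.067]
(268, 137) 0 [ 0.142 -0.076]
(268, 137) 0.1 [ 0.108 -0.06 ]
(268, 137) 0.17 [ 0.084 -0.049]
```

The cabinet by the shelf may foul the gripper body, which is 177 mm long along the closing axis. I'll measure its corner and height.

```bash
python3 - <<'E'
import cv2,numpy as np
a=cv2.imread("pics/w2.png")[80:280,490:640];b=cv2.imread("pics/top0.png")[30:180,135:295]
cv2.imwrite("pics/cab.png",np.hstack([cv2.resize(a,(390,520)),cv2.resize(b,(400,375),interpolation=cv2.INTER_CUBIC)[:375].copy() if 0 else cv2.copyMakeBorder(cv2.resize(b,(400,375),interpolation=cv2.INTER_CUBIC),0,145,0,0,cv2.BORDER_CONSTANT)]))
E
```

```text
(no output)
```

View pics/cab.png

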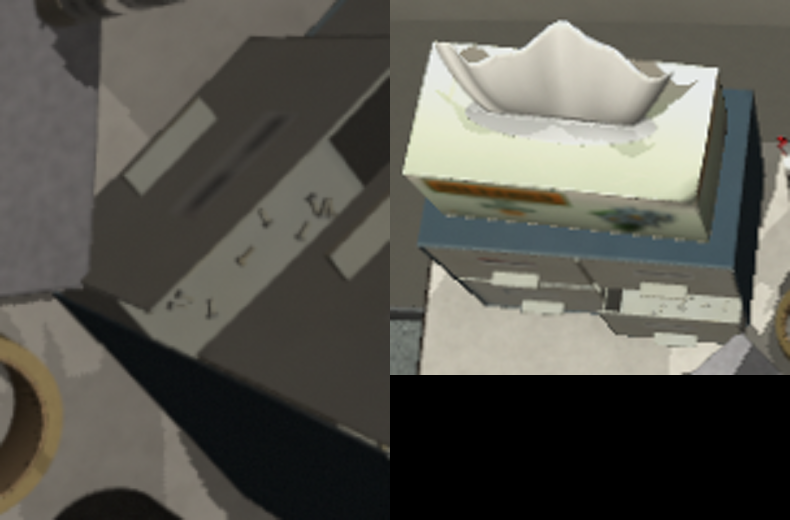

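```bash
python3 - <<'E'
from h import *
import pickle
c=pickle.load(open("w2.pkl","rb"));t=viewer.calibration("top")
a=np.radians(44.4);R=np.array([[np.cos(a),np.sin(a)],[-np.sin(a),np.cos(a)]]);g=np.array([.3414,.4735])
S=lambda P:np.r_[R@(P[:2]-g),P[2]].round(3)
W=lambda u,v:(490+u/2.6,80+v/2.6); T=lambda u,v:(135+(u-390)/2.5,30+v/2.5)
o,_=ray(c,(320,200));print("cam",o.round(3),S(o))
for n,p in dict(drawbot=W(55,290),drawtop=W(150,310),draw2=W(95,195),farbot=W(250,38),cabedge1=W(200,355),cabedge2=W(388,445)).items():
    o,d=ray(c,p);print(n,"azimuth(shelf)",round(np.degrees(np.arctan2(*(R@d[:2])[::-1])),1),"z0",S(at(c,p,0)),"z.05",S(at(c,p,.05)),"z.1",S(at(c,p,.1)))
def tri(p,q):
    o1,d1=ray(c,p);o2,d2=ray(t,q);s=np.linalg.lstsq(np.c_[d1,-d2],o2-o1,rcond=None)[0]
    A,B=o1+s[0]*d1,o2+s[1]*d2;return S((A+B)/2),np.linalg.norm(A-B).round(4)
print("drawer front top corner",tri(W(150,310),T(742,325)),tri(W(150,310),T(742,322)))
# cabinet top corner: plane through wrist cam vertical & edge
o1,d1=ray(c,W(388,445));o2,d2=ray(t,T(733,268));n=np.cross(d1,[0,0,1]);s=n@(o1-o2)/(n@d2);print("cab top",S(o2+s*d2))
for u,v in((733,268),(605,315),(655,337),(605,290),(742,325),(422,245)):
    print("top",u,v,[S(at(t,T(u,v),z)).tolist() for z in(0,.06,.1,.15,.2)])
E
```

```text
cam [0.197 0.427 0.352] [-0.136  0.068  0.352]
drawbot azimuth(shelf) -29.5 z0 [ 0.081 -0.054  0.   ] z.05 [ 0.05  -0.037  0.05 ] z.1 [ 0.019 -0.019  0.1  ]
drawtop azimuth(shelf) -27.6 z0 [ 0.128 -0.07   0.   ] z.05 [ 0.09 -0.05  0.05] z.1 [ 0.053 -0.03   0.1  ]
draw2 azimuth(shelf) -19.1 z0 [ 0.097 -0.012  0.   ] z.05 [ 0.064 -0.001  0.05 ] z.1 [0.031 0.011 0.1  ]
farbot azimuth(shelf) -3.7 z0 [0.165 0.049 0.   ] z.05 [0.123 0.052 0.05 ] z.1 [0.08  0.054 0.1  ]
cabedge1 azimuth(shelf) -29.3 z0 [ 0.156 -0.095  0.   ] z.05 [ 0.114 -0.072  0.05 ] z.1 [ 0.073 -0.049  0.1  ]
cabedge2 azimuth(shelf) -29.3 z0 [ 0.27 -0.16  0.  ] z.05 [ 0.212 -0.127  0.05 ] z.1 [ 0.155 -0.095  0.1  ]
drawer front top corner (array([ 0.06 , -0.036,  0.09 ]), np.float64(0.0046)) (array([ 0.063, -0.039,  0.085]), np.float64(0.0052))
cab top [ 0.129 -0.08   0.017]
top 733 268 [[0.135, -0.083, 0.0], [0.115, -0.073, 0.06], [0.101, -0.067, 0.1], [0.084, -0.058, 0.15], [0.068, -0.05, 0.2]]
top 605 315 [[0.185, 0.045, 0.0], [0.162, 0.046, 0.06], [0.146, 0.047, 0.1], [0.127, 0.049, 0.15], [0.107, 0.05, 0.2]]
top 655 337 [[0.133, 0.022, 0.0], [0.113, 0.026, 0.06], [0.1, 0.028, 0.1], [0.083, 0.03, 0.15], [0.067, 0.033, 0.2]]
top 605 290 [[0.205, 0.028, 0.0], [0.181, 0.03, 0.06], [0.164, 0.032, 0.1], [0.144, 0.035, 0.15], [0.123, 0.037, 0.2]]
top 742 325 [[0.084, -0.05, 0.0], [0.067, -0.042, 0.06], [0.056, -0.037, 0.1], [0.042, -0.031, 0.15], [0.028, -0.024, 0.2]]
top 422 245 [[0.373, 0.136, 0.0], [0.337, 0.132, 0.06], [0.314, 0.129, 0.1], [0.284, 0.126, 0.15], [0.255, 0.122, 0.2]]
```

The open lower drawer's top is at z≈0.085, well below the body. What matters is the cabinet height, so I'll triangulate it from the top and scene views.

```bash
python3 - <<'E'
from h import *
a=cv2.imread("pics/scene0.png")[20:170,255:325]
cv2.imwrite("pics/scc.png",cv2.resize(a,None,fx=4,fy=4,interpolation=cv2.INTER_CUBIC))
t=viewer.calibration("top");s=viewer.calibration("scene")
for z in(.1,.13,.16,.2,.25):print(z,proj(s,at(t,(147.8,128),z)).round(1), (proj(s,at(t,(147.8,128),z)*[1,1,0])).round(1))
E
```

```text
0.1 [307.1  86.3] [307.4 122.4]
0.13 [305.6  77.7] [306.  125.6]
0.16 [303.9  68.6] [304.6 129. ]
0.2 [301.6  55.7] [302.7 133.5]
0.25 [298.4  38.1] [300.2 139.4]
```

View pics/scc.png

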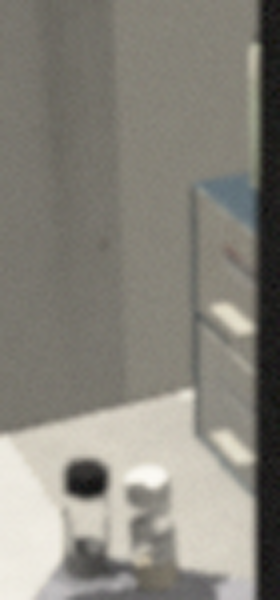

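The cabinet's left corner top is at (303.6,66) and its bottom at (304,129), so it is about 0.165 m tall. The gripper body clears it by about 7 mm horizontally and is also just above it. Moving over the slot.

```bash
python3 -m handwheel '[[0.04,0.18,0,0,0,-0.06],[0.08,0.36,0,0,0,-0.12],[0.12,0.54,0,0,0,-0.18],[0.14,0.64,0,0,0,-0.231],[0.157,0.715,0,0,0,-0.231],[0.157,0.715,0,0,0,-0.231],[0.157,0.715,0,0,0,-0.231],[0.157,0.715,0,0,0,-0.231],[0.157,0.715,0,0,0,-0.231]]' 1
python3 - <<'E'
from h import *
import pickle
c=viewer.calibration("wrist");im=viewer.snapshot("wrist")[:,:,::-1];cv2.imwrite("pics/w3.png",im);pickle.dump(c,open("w3.pkl","wb"))
o=robot.get_obs();print(o["tool_pos"],o["ee_rot"],o["wrist_force"])
cv2.imwrite("pics/w3c.png",cv2.resize(im[120:300,230:430],None,fx=3,fy=3,interpolation=cv2.INTER_CUBIC))
for X in([.3414,.4735,.047],[.3414,.4735,.11]):print(proj(c,X))
E
```

```text
time: 4.45
tool_pos: [0.3417, 0.4725, 0.1718]
ee_rot: [-3.14, 0.0, 2.346]
wrist_force: [0.0, 0.9, -0.9]
width: 0.0096
finger_force: 30.0
[0.34180838 0.47263668 0.17224008] [-3.14098023e+00 -1.62577579e-05  2.34587376e+00] [ 0.30163982  0.25873592 -0.57374773]
[318.14736946 191.56614929]
[318.31088837 212.06531085]
```

View pics/w3c.png

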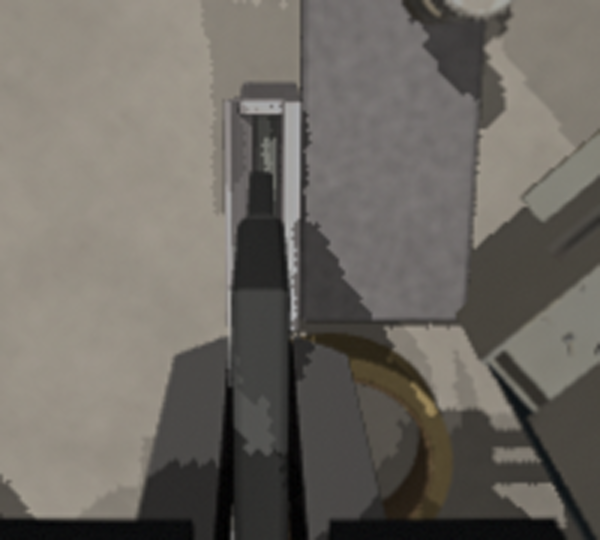

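The crop shows the foot's far bottom corner at about (250–271,172), the slot's end wall at (240–283, 98–113) and the back plate's front edge from x≈284. The tool is lined up with the slot. Numeric check next.

```bash
python3 - <<'E'
from h import *
import pickle
c=pickle.load(open("w3.pkl","rb"))
a=np.radians(44.4);R=np.array([[np.cos(a),np.sin(a)],[-np.sin(a),np.cos(a)]]);g=np.array([.3414,.4735])
S=lambda u,v,z:(R@(at(c,(230+u/3-.33,120+v/3-.33),z)[:2]-g)*1000).round(1)
print("back in",S(284,105,.052),S(288,215,.052)); print("lip out",S(228,110,.048),S(229,330,.048),"lip in",S(238,110,.048))
print("wall out/in",S(262,98,.047),S(262,113,.047))
print("foot end",S(250,172,.112),S(271,172,.112),S(250,172,.110),S(271,172,.11))
print("shoulder low",S(238,222,.156),S(283,222,.156),"top",S(232,290,.204),S(288,290,.204))
P=np.array([robot.get_obs()["tool_pos"] for _ in range(1)])
print("tcp",R@(P.mean(0)[:2]-g)*1000)
E
```

```text
back in [ 5.8 37.6] [7.4 1.6]
lip out [-12.1  35.4] [-12.5 -40.4] lip in [-8.8 35.4]
wall out/in [-1.1 39.1] [-1.1 34.3]
foot end [-4.1 29.3] [ 1.3 29.3] [-4.2 28.9] [ 1.3 28.9]
shoulder low [-6.1 28.2] [ 3.5 28.2] top [-5.9 30. ] [ 3.4 30. ]
tcp [-0.3122573  -0.90254768]
```

The picture puts the holder's middle 2–3 mm toward the lip relative to the slot centre. I'll correct that, come down to just above the rail and look again.

```bash
python3 -m handwheel '[[0.0035,0.0115,0.07,0,0,0],[0.0035,0.0115,0.14,0,0,0],[0.0035,0.0115,0.2,0,0,0],[0.0035,0.0115,0.25,0,0,0],[0.0035,0.0115,0.265,0,0,0],[0.0035,0.0115,0.265,0,0,0],[0.0035,0.0115,0.265,0,0,0],[0.0035,0.0115,0.265,0,0,0]]' 1
python3 - <<'E'
from h import *
import pickle
c=viewer.calibration("wrist");im=viewer.snapshot("wrist")[:,:,::-1];cv2.imwrite("pics/w4.png",im);pickle.dump(c,open("w4.pkl","wb"))
o=robot.get_obs();print(o["tool_pos"],o["ee_rot"],o["wrist_force"])
g=[.3414,.4735];a=np.radians(44.4)
for y in(.039,-.039):print(proj(c,[g[0]-y*np.sin(a),g[1]+y*np.cos(a),.047]))
x=im[130:250,270:370]
x=cv2.convertScaleAbs(x,alpha=1.6,beta=20)
cv2.imwrite("pics/w4c.png",cv2.resize(x,None,fx=5,fy=5,interpolation=cv2.INTER_CUBIC))
E
```

```text
time: 5.17
tool_pos: [0.3441, 0.4759, 0.1203]
ee_rot: [3.14, -0.0, 2.346]
wrist_force: [-0.1, 0.5, -0.5]
width: 0.0101
finger_force: 30.0
[0.34417397 0.47598404 0.12041427] [ 3.13952783e+00 -1.70411147e-04  2.34574346e+00] [ 0.04827739  0.43239275 -0.58369512]
[312.91194453 162.60620114]
[313.26129755 250.69752357]
```

View pics/w4c.png

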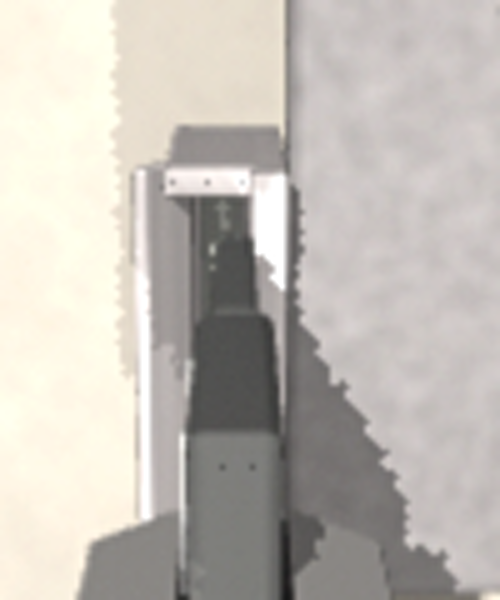

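The close view shows the end wall at (163–252, 168–195), the dark slot between x≈195 (lip) and 252 (back plate), and the foot's far bottom edge at (214–250, ~238). The foot now sits slightly toward the back plate.

```bash
python3 - <<'E'
from h import *
import pickle
c=pickle.load(open("w4.pkl","rb"))
a=np.radians(44.4);R=np.array([[np.cos(a),np.sin(a)],[-np.sin(a),np.cos(a)]]);g=np.array([.3414,.4735])
S=lambda u,v,z:(R@(at(c,(270+u/5-.4,130+v/5-.4),z)[:2]-g)*1000).round(1)
print("back in",S(252,176,.052),S(253,225,.052)); print("lip low",S(195,200,.038),S(195,270,.038),"lip top out",S(133,170,.048),S(139,515,.048))
print("back out", S(288,175,.052))
print("wall",S(163,170,.047),S(252,170,.047),S(220,194,.047))
print("foot end",S(214,238,.06),S(250,238,.06),"foot upper",S(208,305,.104),S(257,305,.104))
print("shoulder low",S(200,316,.104),S(270,316,.104),"top",S(188,432,.152),S(282,432,.152))
print(R@(robot.get_obs()["tool_pos"][:2]-g)*1000)
E
```

```text
back in [ 5.7 38.1] [ 5.8 30.2]
lip low [-3.7 31.5] [-3.8 19.4] lip top out [-13.4  38.4] [-13.5 -21.4]
back out [11.4 38.3]
wall [-8.7 38.2] [ 5.7 38.2] [ 0.5 34.3]
foot end [-0.3 29.9] [ 5.3 29.9] foot upper [-0.5 30.9] [ 5.8 30.9]
shoulder low [-1.6 29.4] [ 7.4 29.4] top [-1.8 30.7] [ 7.6 30.7]
[ 3.71991647 -0.16606099]
```

```bash
python3 -m handwheel '[[0,-0.009,0,0,0,0],[0,-0.009,0,0,0,0],[0,-0.009,0,0,0,0],[0,-0.009,0.02,0,0,0],[0,-0.009,0.04,0,0,0],[0,-0.009,0.06,0,0,0],[0,-0.009,0.08,0,0,0],[0,-0.009,0.1,0,0,0],[0,-0.009,0.12,0,0,0],[0,-0.009,0.14,0,0,0]]' 1;  python3 -m handwheel '[[0,0,0,0,0,0],[0,0,0,0,0,0],[0,0,0,0,0,0]]'
```

```text
time: 6.05
tool_pos: [0.3424, 0.4742, 0.0907]
ee_rot: [-3.141, 0.0, 2.346]
wrist_force: [-0.4, 0.3, -0.9]
width: 0.0098
finger_force: 30.0
time: 6.3
tool_pos: [0.3425, 0.4744, 0.0914]
ee_rot: [3.141, -0.0, 2.346]
wrist_force: [-0.2, 0.5, -0.6]
width: 0.0098
finger_force: 30.0
```

No side force, so the foot is in the slot. Next I press down onto the bar.

```bash
python3 -m handwheel '[[0,0,0.015,0,0,0],[0,0,0.03,0,0,0],[0,0,0.045,0,0,0],[0,0,0.055,0,0,0],[0,0,0.065,0,0,0],[0,0,0.07,0,0,0],[0,0,0.07,0,0,0],[0,0,0.07,0,0,0]]' 1;  python3 -m handwheel '[[0,0,0.008,0,0,0],[0,0,0.016,0,0,0],[0,0,0.022,0,0,0],[0,0,0.022,0,0,0],[0,0,0.022,0,0,0],[0,0,0.022,0,0,0]]'
```

```text
time: 6.97
tool_pos: [0.3426, 0.4744, 0.0778]
ee_rot: [3.141, -0.0, 2.346]
wrist_force: [-0.6, -0.2, 3.2]
width: 0.0098
finger_force: 30.0
time: 7.47
tool_pos: [0.3426, 0.4744, 0.0733]
ee_rot: [3.141, -0.0, 2.346]
wrist_force: [-0.6, -0.4, 4.9]
width: 0.0095
finger_force: 30.0
```

```bash
python3 -m handwheel '[[0,0,0.005,0,0,0],[0,0,0.005,0,0,0],[0,0,0.005,0,0,0],[0,0,0.005,0,0,0]]' 1;  python3 -m handwheel '[[0,0,0.004,0,0,0],[0,0,0.004,0,0,0],[0,0,0.004,0,0,0],[0,0,0.004,0,0,0]]'
```

```text
time: 7.8
tool_pos: [0.3426, 0.4744, 0.0723]
ee_rot: [3.141, -0.0, 2.346]
wrist_force: [-0.8, -0.9, 5.6]
width: 0.0099
finger_force: 30.0
time: 8.13
tool_pos: [0.3426, 0.4744, 0.0722]
ee_rot: [3.141, -0.0, 2.346]
wrist_force: [-1.9, -1.6, 7.9]
width: 0.01
finger_force: 30.0
```

The force is rising while z has stopped at 0.0722, the expected depth, so the holder is fully home. I'll hold briefly, check and hand in.

```bash
python3 -m handwheel '[[0,0,0,0,0,0],[0,0,0,0,0,0],[0,0,0,0,0,0],[0,0,0,0,0,0],[0,0,0,0,0,0],[0,0,0,0,0,0]]' && python3 -c "
from bench import robot
print(robot.close_job())"
```

```text
time: 8.63
tool_pos: [0.3426, 0.4744, 0.0722]
ee_rot: [3.141, -0.0, 2.346]
wrist_force: [-1.9, -2.0, 6.7]
width: 0.01
finger_force: 30.0
the job is handed in; nothing more can be done
None
```

I handed the job in at 8.6 s with the wide holder in the slot, label facing out over the lip, and the gripper still pressing it down. The tool stopped at the fully-home height with about 7 N of downward push and 30 N of grip; I didn't read the spring bar itself, and the hand-in returned no verdict.

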